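# Rack the used doming punches, then hold up the ball punch for inspection

## Task

First put the two punches that stand loose on the bench back into the punch block, foot down and fully home, each in the empty hole of its own size, and let go of them. Then draw the tall ball-headed punch out of the block and finish holding it up in the gripper, ball end up and leaning over at about 45 degrees, above the middle of the round rubber mat with all of it at least 12 cm above the bench; stay there and do not put it down. Leave everything else where it is.

Things in the scene. Friction and masses are not known exactly. Their poses are not given: they have to be found in the camera images.
- block: Fixed dark steel block, 150 (x) x 220 (y) x 42 mm high; origin at the centre of its underside. Six holes 32 mm deep (floor 10 mm above the bench), chamfered 2 mm, at x = -35, +35 and y = +70, 0, -70 mm in its frame. y +70: 27 mm holes, the two tall punches (either row). y 0: 17 mm holes, the two short punches. y -70: the two empty holes. Yaw varies by 20 degrees either way.
- block_hole4 (a point): Centre of the mouth (at the block's top face, 42 mm above the bench) of the larger empty hole, 23 mm wide, 32 mm deep, at the block's x = -35, y = -70 mm; for the thick loose punch.
- block_hole5 (a point): Centre of the mouth (at the block's top face) of the smaller empty hole, 17 mm wide, 32 mm deep, at the block's x = +35, y = -70 mm; for the thin loose punch.
- thick_stray: Plain steel rod, upright on its flat foot, with a neck and a head no wider than the shank; origin at the centre of the foot, z to the head. The thicker loose punch, standing upright on the bare bench: 100 mm long, shank 20 mm in diameter and 78 mm long, foot chamfered 2 mm, ball head 20 mm; about 0.2 kg.
- thin_stray: Plain steel rod, upright on its flat foot, with a neck and a head no wider than the shank; origin at the centre of the foot, z to the head. The thinner loose punch, standing upright on the bare bench: 100 mm long, shank 14 mm in diameter and 84 mm long, foot chamfered 2 mm, ball head 14 mm; about 0.11 kg.
- ball_punch: Plain steel rod, upright on its flat foot, with a neck and a head no wider than the shank; origin at the centre of the foot, z to the head. The tall ball-headed punch, standing in a 27 mm hole of the block: 115 mm long, shank 24 mm in diameter and 85 mm long, ball head 24 mm; about 0.36 kg. Its foot is on the hole's floor; it stands 83 mm above the block's top.
- ball_punch_mid (a point): The middle of the tall ball-headed punch, on its axis 57.5 mm from the foot.
- square_punch: Plain steel rod, upright on its flat foot, with a neck and a head no wider than the shank; origin at the centre of the foot, z to the head. Bystander: the other tall punch in the block, same size (115 mm, shank 24 mm) but with a square, flat-faced head 20 mm wide. Stays in its hole.
- short_a: Plain steel rod, upright on its flat foot, with a neck and a head no wider than the shank; origin at the centre of the foot, z to the head. Bystander: short ball-headed punch in the block's middle column, 64 mm long, 14 mm thick, 32 mm of it above the block's top.
- short_b: Plain steel rod, upright on its flat foot, with a neck and a head no wider than the shank; origin at the centre of the foot, z to the head. Bystander: short square-headed punch in the block's middle column, 64 mm long, 14 mm thick, 32 mm of it above the block's top.
- mat: Round black rubber mat fixed to the bench, 150 mm in diameter, 6 mm thick; origin at the centre of its underside.
- dapping_block: Bystander: fixed bright steel dapping block 110 x 110 x 50 mm high with round dark cups on its top; origin at the centre of its underside. It and the mat may change places.
- bangle: Bystander: loose copper bangle lying flat between the loose punches, 64 mm outside, 56 mm inside, 14 mm high; origin at the centre of its underside.
- hammer: Bystander: wooden-handled hammer, 280 mm long, lying on the bench on the robot's right, beyond the mat; origin near the middle of its underside, its x towards the head.

How it is judged:
On the way, in this order (a step that is already met when the one before it is completed fails the run):
1. both loose punches are fully home, each in the empty hole of its own size, and released, with the ball punch still in the block (z of thick_stray in the frame of block_hole4 below -0.024 m and horizontal distance between thick_stray and block_hole4 below 0.008 m and angle between each of thick_stray, thin_stray's own z axis and vertical below 0.2 rad and z of thin_stray in the frame of block_hole5 below -0.024 m and horizontal distance between thin_stray and block_hole5 below 0.008 m and contact force between each of thick_stray, thin_stray and the fingers below 0.1 N and linear speed of each of thick_stray, thin_stray below 0.03 m/s and height (world z) of ball_punch below 0.03 m), for 0.2 s.
2. the ball punch is drawn clear of the block (height (world z) of ball_punch above 0.06 m and contact force between ball_punch and the fingers above 2 N), for 0.1 s.
At the end, for the whole second after the job is handed in: Held still by the fingers alone: ball punch ball-up, axis 33-57 deg from vertical, foot over 110 mm above the bench, its middle within 65 mm of the mat centre in plan. Both loose punches released in their own holes, foot at least 24 mm deep, within 8 mm of the hole axis (height (world z) of ball_punch above 0.11 m and angle between ball_punch's own z axis and vertical between 0.58 and 1 rad and horizontal distance between ball_punch_mid and mat below 0.065 m and contact force between ball_punch and the fingers above 2 N and linear speed of each of ball_punch, thick_stray, thin_stray below 0.03 m/s and contact force between ball_punch and block below 0.05 N and contact force between ball_punch and dapping_block below 0.05 N and contact force between ball_punch and mat below 0.05 N and contact force between ball_punch and thick_stray below 0.05 N and contact force between ball_punch and thin_stray below 0.05 N and contact force between ball_punch and square_punch below 0.05 N and z of thick_stray in the frame of block_hole4 below -0.024 m and horizontal distance between thick_stray and block_hole4 below 0.008 m and angle between each of thick_stray, thin_stray's own z axis and vertical below 0.2 rad and z of thin_stray in the frame of block_hole5 below -0.024 m and horizontal distance between thin_stray and block_hole5 below 0.008 m and contact force between each of thick_stray, thin_stray and the fingers below 0.1 N); the arm keeps its last pose, push and grip.
It fails at once if another thing is disturbed: the square or short punches leave their place by 12 mm, or the bangle or hammer is shifted by 15 mm (distance of any of square_punch, short_a, short_b from where it was at the start of the episode above 0.012 m or distance of any of bangle, hammer from where it was at the start of the episode above 0.015 m).
It also fails if it takes over 67 s, if anything falls off the work surface, if the arm or the gripper's body presses on something with over 40 N, if the wrist force passes 120 N, or if a joint passes its speed limit or range.

## Robot

A 7-joint arm with a two-finger parallel gripper is mounted at the origin on the work surface. World frame = base frame: x ahead of the robot, y to its left, z up, the work surface at z = 0. Lengths are in m, angles in rad, forces in N, time in s.
With the tool pointing down it reaches from about 0.425 to 1.025 m from the base axis. Payload 9.4 kg.
Tool frame: the origin (TCP) lies between the finger pads; the fingertips stand bot.nose_length ahead of it and the grasp point (between the pads) lies 2 mm behind it (bot.nose_length is the distance from the TCP to the fingertips, in m); z points along the fingers, y is the line along which they close (so a half turn about z gives the same grasp; the last joint's range is limited). The gripper opens to 93 mm and grips with 3 to 60 N. Pads are 15 mm wide; open, the fingers measure 128 mm over their backs; the gripper's body (75 mm by 188 mm) begins 65 mm behind the grasp point.
Start: joints at [-1.358, 0.599, -0.003, 1.599, 0.002, 0.943, -0.08], TCP at [0.207, 0.695, 0.212] pointing down, gripper open.
Joint ranges: [-2.57, 2.57], [-0.35, 1.97], [-1.29, 1.29], [0.11, 2.56], [-1.05, 4.19], [0.11, 1.86], [-2.63, 2.63]. Speed limits (rad/s): [2.22, 2.22, 3.01, 3.01, 3.14, 3.14, 3.14].

## Interface

Orientations are given as a unit quaternion [w, x, y, z].
In Python, from rig import bot, capture, calibration gives the robot as it stands.
- The arm moves only by the tool step_arm, never from a script. Its argument "steps" is a list of rows, each an object with "jaw": the opening, from 0 (shut) to 1 (fully open); "translation": the shift along the tool's x, y, z normalised to -1 to 1, where 1 is 0.6 m, a list of three; "twist": the turn, a rotation vector about the tool's x, y, z normalised to -1 to 1, where 1 is pi/4 rad, a list of three. A call has exactly 10 rows; each row is the pose to reach, as a shift and turn from the pose commanded when the call began, along the tool's axes at that moment; what a row does not reach only later rows make up. A row lasts 1/12 s, in which the tool goes at most 41.7 mm and 7.16 degrees, less where a joint would pass 70% of its speed; a pose out of reach is approached as far as the arm can. A call with a number of a shift or a turn outside -1 to 1 is refused whole. A call with a gripper value outside its range is refused whole. The fingers move at their own pace and stop on an object; "newtons" is the grip in N (left out, the last holds). Time passes only in rows, so rows that repeat a pose let the fingers close, or fill a call up. It gives the time, the measured TCP pose, the force, the opening and the grip force at its end, in the units of the state.
- bot.read_state(): the state, without advancing time (a new reading comes with each control period).
- capture(name): name is "side" or "top"; returns the picture (480x640x3 uint8, red, green, blue); there is no depth.
- calibration(name): a dict with "camera_matrix" (3x3 intrinsics, pixels), "view" (4x4, takes a point from world to camera coordinates). Camera axes: x right, y down, z forward; pixel columns grow to the right and rows downward; lengths in m; the calibration is good to about 2 mm. A picture is of the moment at which its call begins. calibration takes no time and is no camera call.
- bot.hand_in(): hands the job in; it is judged then, once.
The state is a dict: "time": time; "joint_positions": joint angles; "joint_velocities": joint speeds; "tau": joint torques, N m; "tool_pos": TCP position; "orientation": TCP orientation; "wrist_force": force on the tool from outside, world axes, zero at the start; "wrist_torque": the same for the moment, N m; "grip_width": finger opening in m; "finger_force": force on a finger pad.
Only numpy, scipy, OpenCV 4.12 (cv2) and the standard library are available. Lean on these libraries where they do the work, as an engineer would, in place of code of your own. Each camera call takes 0.05 s, during which the arm holds its last target. There are 200 camera calls.

## Working session

There is one attempt and no reset: what is moved stays moved. The work goes in short steps, Python scripts to look and compute and a tool call to move; the robot and the scene stay as the last step left them, time stands still between calls to the robot, and variables do not carry over. Pictures are saved under pics/ and viewed, at most 10 in all, crops included, and the job is handed in when it is done.

Besides the shell and the picture viewer there is one more tool, called as a command line: name --argument value ..., lists and objects as JSON in quotes. step_arm: Moves the arm, as the interface text tells. Scaled input: -1 to 1 covers 0.6 m each way for a shift and pi/4 rad each way for a turn. Its arguments: {"type":"object","properties":{"steps":{"type":"array"},"newtons":{"type":"number"}},"required":["steps"]}

```bash
mkdir -p pics; ls
python3 - <<'E'
from rig import bot, capture, calibration
import cv2,numpy as np
s=bot.read_state();print(s,bot.nose_length)
for n in("top","side"):
    cv2.imwrite(f"pics/{n}0.png",cv2.cvtColor(capture(n),cv2.COLOR_RGB2BGR))
    c=calibration(n);print(n,np.round(c["camera_matrix"],1).tolist(),np.round(c["view"],4).tolist())
E
```

```text
pics
{'time': 0.0, 'joint_positions': array([-1.35770064,  0.6001256 , -0.00254507,  1.60010529,  0.0018087 ,
        0.94286582, -0.07978475]), 'joint_velocities': array([ 1.88939347e-04,  1.39484305e-03,  6.20615715e-07, -1.19770788e-03,
       -2.63040461e-03,  1.40847281e-03,  3.62685022e-04]), 'tau': array([ 1.86491752e-04, -7.65073228e+01,  1.49776977e+00, -2.52340794e+01,
       -5.24047797e-02,  1.72342965e-02,  1.51380364e-04]), 'tool_pos': array([0.20705532, 0.69430763, 0.21066837]), 'orientation': array([-3.64695947e-05,  1.44351554e-01,  9.89526182e-01, -7.50113018e-04]), 'wrist_force': array([ 0.54927382, -0.09225091, -0.78252472]), 'wrist_torque': array([ 0.04236156, -0.00052166,  0.05105998]), 'finger_force': 0.0, 'grip_width': 0.09273853086153565} 0.017
top [[581.8, 0.0, 316.9], [0.0, 581.8, 246.2], [0.0, 0.0, 1.0]] [[-0.0219, -0.9998, -0.0013, -0.0673], [-0.9941, 0.0219, -0.1058, 0.543], [0.1058, -0.0011, -0.9944, 1.3505], [0.0, 0.0, 0.0, 1.0]]
side [[536.0, 0.0, 314.4], [0.0, 536.0, 231.1], [0.0, 0.0, 1.0]] [[-0.9717, -0.2359, -0.0082, 0.5224], [-0.1584, 0.6775, -0.7182, 0.1889], [0.175, -0.6966, -0.6957, 1.0689], [0.0, 0.0, 0.0, 1.0]]
```

View pics/top0.png

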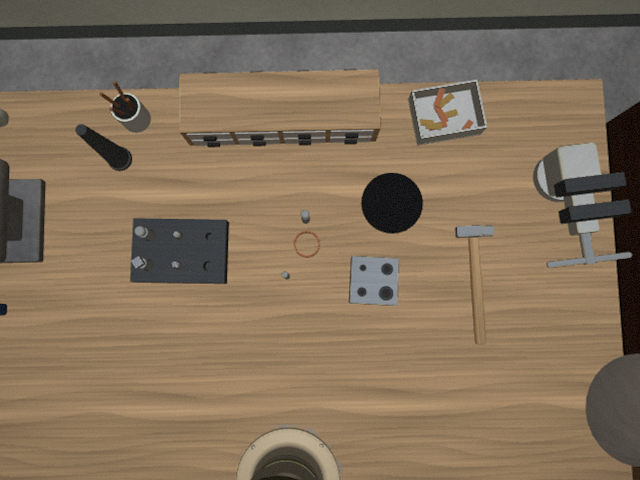

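View pics/side0.png

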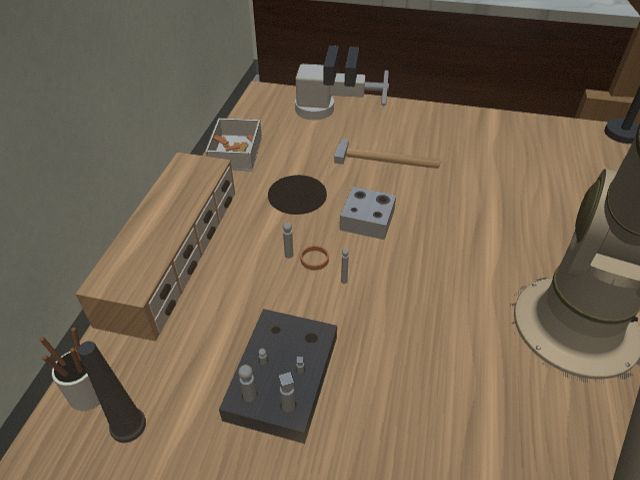

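The top view shows the block around (180,251), with the ball punch at (140,231), the square one at (140,263), and the empty holes at (208,236) small and (207,266) large. The thick stray is at (306,215), the thin one at (285,275), the bangle at (307,244) and the mat at (392,202). The side view agrees: thick at (288,240), thin at (345,265), ball punch at (246,380).

```bash
cat > h.py <<'E'
import numpy as np,cv2
from rig import bot,capture,calibration
def ray(n,u,v):
    c=calibration(n);V=np.array(c["view"]);R=V[:3,:3];o=-R.T@V[:3,3]
    d=R.T@np.linalg.inv(c["camera_matrix"])@np.array([u,v,1.]);return o,d/np.linalg.norm(d)
def onz(n,u,v,z):
    o,d=ray(n,u,v);return (o+d*(z-o[2])/d[2])
def proj(n,p):
    c=calibration(n);V=np.array(c["view"]);q=np.array(c["camera_matrix"])@(V[:3,:3]@np.array(p)+V[:3,3]);return q[:2]/q[2]
E
python3 - <<'E'
from h import *
t=cv2.imread("pics/top0.png");s=cv2.imread("pics/side0.png")
def crop(im,x,y,w,h,f):return cv2.resize(im[y:y+h,x:x+w],None,fx=f,fy=f,interpolation=cv2.INTER_CUBIC)
a=crop(t,125,210,105,80,5);a=cv2.convertScaleAbs(a,alpha=2.2)
b=crop(t,270,205,50,80,5);
cv2.imwrite("pics/c1.png",np.hstack([a,b]))
a=crop(s,220,305,120,135,4);a=cv2.convertScaleAbs(a,alpha=1.8);b=crop(s,275,215,80,135,4)
cv2.imwrite("pics/c2.png",np.hstack([a,b]))
# masks
hsv=cv2.cvtColor(t,cv2.COLOR_BGR2HSV)
m=(t.max(2)<75).astype(np.uint8)
for c in cv2.findContours(m,cv2.RETR_EXTERNAL,cv2.CHAIN_APPROX_NONE)[0]:
    if cv2.contourArea(c)>800: print("dark",cv2.contourArea(c),cv2.minAreaRect(c))
for n,im in(("top",t),("side",s)):
    h=cv2.cvtColor(im,cv2.COLOR_BGR2HSV);m=((h[...,1]<70)&(h[...,2]>60)).astype(np.uint8)
    for c in cv2.findContours(m,cv2.RETR_EXTERNAL,cv2.CHAIN_APPROX_NONE)[0]:
        x,y,w,hh=cv2.boundingRect(c)
        if 15<cv2.contourArea(c)<700 and 120<x<420 and 190<y<420: print(n,"grey",cv2.contourArea(c),(x,y,w,hh))
E
```

```text
dark 1610.5 ((286.0, 463.5), (31.0, 70.0), 90.0)
dark 5726.5 ((179.42259216308594, 250.49005126953125), (96.39948272705078, 63.4388542175293), 0.9877604246139526)
dark 2790.0 ((392.0, 202.5), (59.0, 60.0), 90.0)
dark 1624.0 ((22.0, 210.5), (44.0, 103.0), 0.0)
dark 993.5 ((104.49972534179688, 143.98361206054688), (64.4887466430664, 22.693918228149414), 44.06081008911133)
dark 8394.0 ((591.5, 228.0), (254.0, 95.0), 90.0)
dark 7414.0 ((319.4984130859375, 26.425567626953125), (12.997058868408203, 639.38720703125), 88.78113555908203)
top grey 34.5 (282, 271, 8, 8)
top grey 81.0 (301, 210, 9, 14)
side grey 180.0 (341, 249, 8, 35)
side grey 258.5 (283, 222, 10, 36)
side grey 597.0 (195, 195, 23, 59)
```

View pics/c1.png

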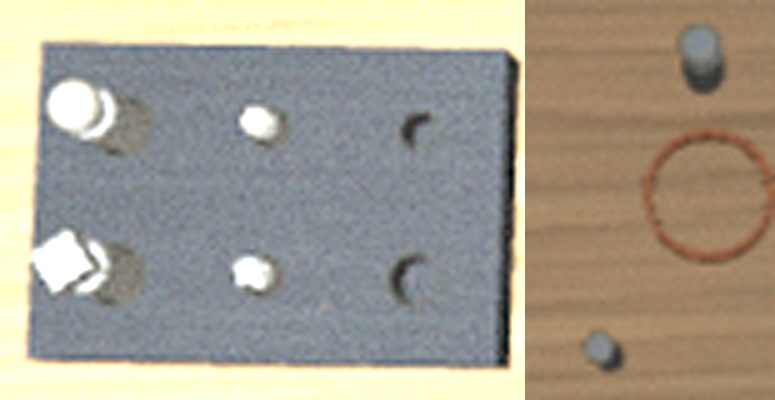

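View pics/c2.png

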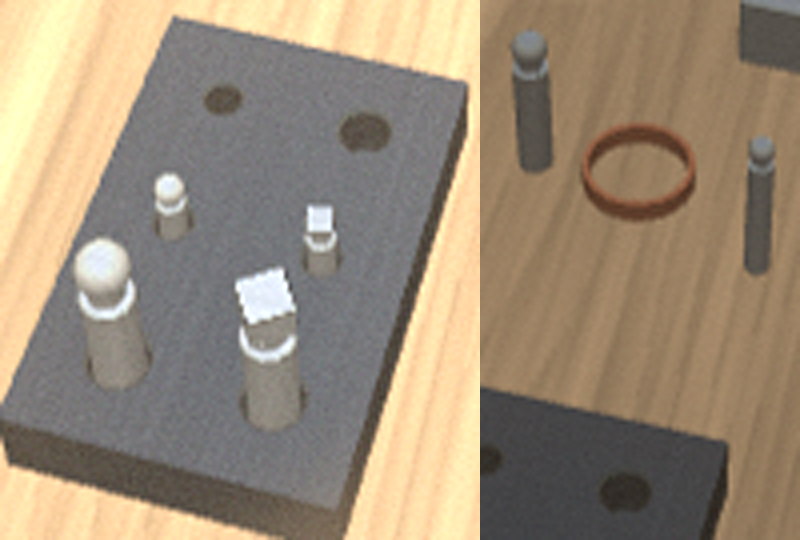

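Zoomed in, both crops show the hole mouths, block corners and ball heads clearly. I'll turn those points into positions.

Run:
```python
from h import *
T=lambda x,y:(125+(x+.5)/5-.5,210+(y+.5)/5-.5)
T2=lambda x,y:(270+(x-525+.5)/5-.5,205+(y+.5)/5-.5)
S=lambda x,y:(220+(x+.5)/4-.5,305+(y+.5)/4-.5)
S2=lambda x,y:(275+(x-480+.5)/4-.5,215+(y+.5)/4-.5)
def fit(P,Q): # model(2d)->world
    P=np.array(P);Q=np.array(Q)[:,:2];p=P-P.mean(0);q=Q-Q.mean(0)
    a=np.arctan2((p[:,0]*q[:,1]-p[:,1]*q[:,0]).sum(),(p*q).sum());R=np.array([[np.cos(a),-np.sin(a)],[np.sin(a),np.cos(a)]])
    t=Q.mean(0)-R@P.mean(0);return a,R,t,np.linalg.norm(P@R.T+t-Q,axis=1)
M=[(.075,.11),(.075,-.11),(-.075,-.11),(-.075,.11)]
ct=[onz("top",*T(*p),.042) for p in[(44,43),(503,52),(498,366),(30,357)]]
cs=[onz("side",*S(*p),.042) for p in[(2,420),(175,17),(467,83),(338,508)]]
hs=[onz("side",*S(*p),.042) for p in[(223,100),(365,132)]]
for nm,P,Q in(("top",M,ct),("side",M,cs),("side+h",M+[(.035,-.07),(-.035,-.07)],cs+hs)):
    a,R,t,e=fit(P,Q);print(nm,"yaw",np.degrees(a).round(2),"c",t.round(4),"err",e.round(4))
    for k,p in(("h4",(-.035,-.07)),("h5",(.035,-.07)),("bp",(.035,.07))):print("  ",k,(R@p+t).round(4))
print("holes side",np.round(hs,4)[:,:2].tolist())
for k,a,b,z in(("thick",T2(701,44),S2(530,49),.09),("thin",T2(599,348),S2(761,151),.093),("ball",T(74,106),S(102,264),.113)):
    print(k,onz("top",*a,z).round(4),onz("side",*b,z).round(4))
    o1,d1=ray("top",*a);o2,d2=ray("side",*b);A=np.c_[d1,-d2];x=np.linalg.lstsq(A,o2-o1,rcond=None)[0];print("   tri",((o1+d1*x[0]+o2+d2*x[1])/2).round(4))
print("mat",onz("top",392,202.5,.006),"bangle",onz("top",*T2(709,196),.007).round(3), "dap",onz("top",374.5,281,.05).round(3))
for k,p in(("thickfoot",S2(535,166)),("thinfoot",S2(757,269))):print(k,onz("side",*p,0).round(4))
```

```text
top yaw -2.11 c [0.5374 0.2461] err [0.0009 0.0028 0.0005 0.002 ]
   h4 [0.4998 0.1774]
   h5 [0.5698 0.1748]
   bp [0.5749 0.3147]
side yaw -1.89 c [0.5377 0.2454] err [0.0015 0.0011 0.0015 0.0017]
   h4 [0.5004 0.1766]
   h5 [0.5704 0.1743]
   bp [0.575  0.3143]
side+h yaw -1.85 c [0.5379 0.2457] err [0.0017 0.0013 0.0012 0.0017 0.0006 0.0005]
   h4 [0.5006 0.1768]
   h5 [0.5706 0.1746]
   bp [0.5751 0.3145]
holes side [[0.5709, 0.1752], [0.501, 0.1772]]
thick [ 0.6106 -0.0532  0.09  ] [ 0.6102 -0.0542  0.09  ]
   tri [ 0.6102 -0.0533  0.0909]
thin [ 0.4728 -0.0047  0.093 ] [ 0.4743 -0.0055  0.093 ]
   tri [ 0.4735 -0.0047  0.0939]
ball [0.5757 0.3162 0.113 ] [0.5772 0.3117 0.113 ]
   tri [0.5753 0.3146 0.1184]
mat [ 0.6464485  -0.26394961  0.006     ] bangle [ 0.55  -0.054  0.007] dap [ 0.455 -0.211  0.05 ]
thickfoot [ 0.6109 -0.0526  0.    ]
thinfoot [ 0.4737 -0.0065  0.    ]
```

step_arm --steps '[{"jaw": 0.6,"translation": [-0.047,-0.047,0],"twist": [0,0,0.08]},{"jaw": 0.6,"translation": [-0.094,-0.094,0],"twist": [0,0,0.16]},{"jaw": 0.6,"translation": [-0.14,-0.14,0],"twist": [0,0,0.24]},{"jaw": 0.6,"translation": [-0.19,-0.19,0],"twist": [0,0,0.32]},{"jaw": 0.6,"translation": [-0.235,-0.235,0],"twist": [0,0,0.4]},{"jaw": 0.6,"translation": [-0.28,-0.28,0],"twist": [0,0,0.48]},{"jaw": 0.6,"translation": [-0.33,-0.33,0],"twist": [0,0,0.56]},{"jaw": 0.6,"translation": [-0.375,-0.375,0],"twist": [0,0,0.64]},{"jaw": 0.6,"translation": [-0.42,-0.42,0],"twist": [0,0,0.72]},{"jaw": 0.6,"translation": [-0.47,-0.47,0],"twist": [0,0,0.8]}]' --newtons 30

```text
time: 0.93
tool_pos: [0.3967, 0.3432, 0.2115]
orientation: [-0.0, 0.444, 0.896, 0.0]
wrist_force: [1.7, 0.3, 0.3]
grip_width: 0.056
finger_force: 0.0
```

```bash
cat >> h.py <<'E'
from scipy.spatial.transform import Rotation as Ro
RD=np.array([[0,1,0],[1,0,0],[0,0,-1.]])  # tool y = world x, tool down
def go(*targets,R=RD):
    s=bot.read_state();p=s["tool_pos"];q=s["orientation"];C=Ro.from_quat(np.r_[q[1:],q[0]]).as_matrix()
    print("t %.2f"%s["time"],"pos",p.round(4),"q",q.round(4),"F",s["wrist_force"].round(1),"w %.4f f %.1f"%(s["grip_width"],s["finger_force"]))
    print(" twist",(Ro.from_matrix(C.T@R).as_rotvec()/(np.pi/4)).round(3))
    for t in targets: print(" to",t,"->",(C.T@(np.array(t)-p)/.6).round(4))
E
python3 -c "
from h import *
go((.6105,-.0533,.16),(.6105,-.0533,.06));print(bot.read_state()['joint_positions'].round(2))"
```

```text
t 0.93 pos [0.3967 0.3432 0.2115] q [-1.000e-04  4.441e-01  8.960e-01  0.000e+00] F [1.7 0.3 0.3] w 0.0560 f 0.0
 twist [-0.    -0.     0.828]
 to (0.6105, -0.0533, 0.16) -> [-0.7418 -0.1165  0.0856]
 to (0.6105, -0.0533, 0.06) -> [-0.7418 -0.1165  0.2523]
[-0.96  0.36  0.18  2.06 -0.1   0.72 -0.06]
```

step_arm --steps '[{"jaw": 0.6,"translation": [-0.067,-0.0105,0.008],"twist": [0,0,0.083]},{"jaw": 0.6,"translation": [-0.134,-0.021,0.015],"twist": [0,0,0.166]},{"jaw": 0.6,"translation": [-0.201,-0.0315,0.023],"twist": [0,0,0.249]},{"jaw": 0.6,"translation": [-0.268,-0.042,0.031],"twist": [0,0,0.332]},{"jaw": 0.6,"translation": [-0.335,-0.0525,0.038],"twist": [0,0,0.415]},{"jaw": 0.6,"translation": [-0.402,-0.063,0.046],"twist": [0,0,0.498]},{"jaw": 0.6,"translation": [-0.469,-0.0735,0.054],"twist": [0,0,0.581]},{"jaw": 0.6,"translation": [-0.536,-0.084,0.062],"twist": [0,0,0.664]},{"jaw": 0.6,"translation": [-0.603,-0.0945,0.07],"twist": [0,0,0.747]},{"jaw": 0.6,"translation": [-0.67,-0.105,0.077],"twist": [0,0,0.828]}]'

```text
time: 1.77
tool_pos: [0.591, -0.0148, 0.1649]
orientation: [-0.0, 0.707, 0.707, -0.0]
wrist_force: [-0.1, 0.2, -0.1]
grip_width: 0.0557
finger_force: 0.0
```

```bash
python3 -c "
from h import *
go((.6105,-.0533,.16),(.6105,-.0533,.06));print(bot.read_state()['joint_positions'].round(2))"
```

```text
t 1.77 pos [ 0.591  -0.0148  0.1649] q [-2.000e-04  7.073e-01  7.069e-01 -1.000e-04] F [-0.1  0.2 -0.1] w 0.0557 f 0.0
 twist [-0.001 -0.    -0.001]
 to (0.6105, -0.0533, 0.16) -> [-0.0641  0.0325  0.0081]
 to (0.6105, -0.0533, 0.06) -> [-0.0641  0.0326  0.1748]
[-0.31  0.52  0.35  1.97 -0.26  0.7   0.2 ]
```

step_arm --steps '[{"jaw": 0.6,"translation": [-0.032,0.0165,0.004],"twist": [0,0,0]},{"jaw": 0.6,"translation": [-0.064,0.0325,0.008],"twist": [0,0,0]},{"jaw": 0.6,"translation": [-0.064,0.0325,0.008],"twist": [0,0,0]},{"jaw": 0.6,"translation": [-0.064,0.0325,0.05],"twist": [0,0,0]},{"jaw": 0.6,"translation": [-0.064,0.0325,0.09],"twist": [0,0,0]},{"jaw": 0.6,"translation": [-0.064,0.0325,0.13],"twist": [0,0,0]},{"jaw": 0.6,"translation": [-0.064,0.0325,0.16],"twist": [0,0,0]},{"jaw": 0.6,"translation": [-0.064,0.0325,0.175],"twist": [0,0,0]},{"jaw": 0.6,"translation": [-0.064,0.0325,0.175],"twist": [0,0,0]},{"jaw": 0.6,"translation": [-0.064,0.0325,0.175],"twist": [0,0,0]}]'

```text
time: 2.6
tool_pos: [0.6101, -0.0511, 0.0604]
orientation: [-0.0, 0.706, 0.708, -0.0]
wrist_force: [-0.2, -0.5, 0.1]
grip_width: 0.0556
finger_force: 0.0
```

```bash
python3 -c "
from h import *
go((.6105,-.0533,.06))
cv2.imwrite('pics/s1.png',cv2.cvtColor(cv2.resize(capture('side')[180:300,220:400],None,fx=4,fy=4),cv2.COLOR_RGB2BGR))"
```

```text
t 2.60 pos [ 0.6101 -0.0511  0.0604] q [-2.000e-04  7.062e-01  7.080e-01 -2.000e-04] F [-0.2 -0.5  0.1] w 0.0556 f 0.0
 twist [-0.001 -0.     0.003]
 to (0.6105, -0.0533, 0.06) -> [-0.0037  0.0007  0.0007]
```

View pics/s1.png

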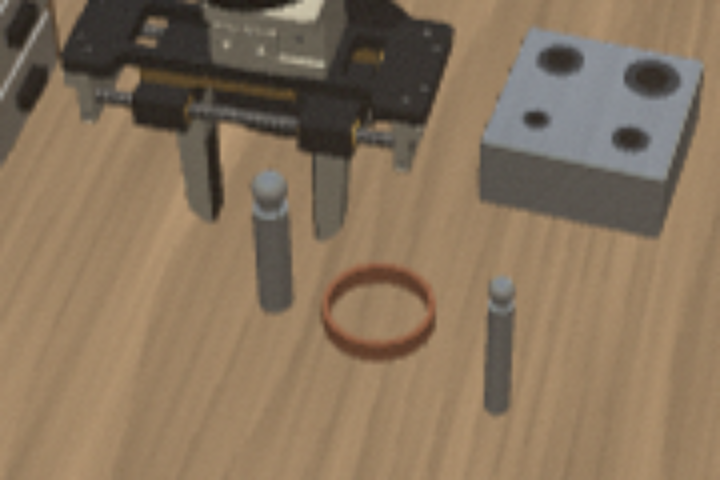

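The fingers look as if they're behind the punch, with tips at about (271,234) and (301,239). I'll check this against the projection.

```bash
python3 -c "
from h import *
for x in(.6101+.028,.6101,.6101-.028):
  for z in (.043,.06): print(x,z,proj('side',(x,-.051,z)).round(1), ((proj('side',(x,-.051,z))-[220,180])*4).round())
go((.6105,-.0533,.06))
print(onz('side',271,234,.043),onz('side',300,239,.043))
im=capture('top');cv2.imwrite('pics/t1.png',cv2.cvtColor(cv2.resize(im[160:300,230:410],None,fx=4,fy=4),cv2.COLOR_RGB2BGR))"
```

```text
0.6381 0.043 [275.5 241.2] [222. 245.]
0.6381 0.06 [275.1 235.8] [220. 223.]
0.6101 0.043 [287.7 243.3] [271. 253.]
0.6101 0.06 [287.4 237.8] [270. 231.]
0.5821 0.043 [300.  245.4] [320. 262.]
0.5821 0.06 [299.8 239.9] [319. 240.]
t 2.65 pos [ 0.6106 -0.0512  0.0611] q [3.000e-04 7.062e-01 7.080e-01 3.000e-04] F [ 0.1  0.6 -0.5] w 0.0557 f 0.0
 twist [0.001 0.    0.003]
 to (0.6105, -0.0533, 0.06) -> [-0.0035 -0.0001  0.0019]
[ 0.65456878 -0.0706969   0.043     ] [ 0.58713852 -0.07016639  0.043     ]
```

View pics/t1.png

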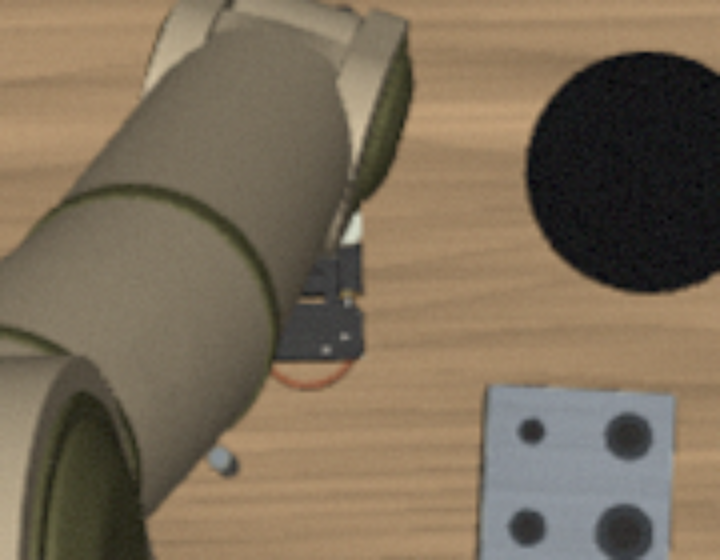

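```bash
python3 -c "
from h import *
for z in(.127,.14,.16): print(z,onz('top',320.5,250,z).round(4), onz('side',220+62/4,180+65/4,z).round(4),onz('side',220+417/4,180+100/4,z).round(4))
s=cv2.imread('pics/s1.png')
g=cv2.convertScaleAbs(cv2.resize(s[150:270,150:380],None,fx=3,fy=3),alpha=1.6);cv2.imwrite('pics/s1b.png',g)"
```

```text
0.127 [ 0.5223 -0.0868  0.127 ] [ 0.734  -0.0848  0.127 ] [ 0.5392 -0.1005  0.127 ]
0.14 [ 0.521  -0.0868  0.14  ] [ 0.7274 -0.0706  0.14  ] [ 0.536  -0.0861  0.14  ]
0.16 [ 0.519  -0.0866  0.16  ] [ 0.7173 -0.0488  0.16  ] [ 0.531  -0.0638  0.16  ]
```

View pics/s1b.png

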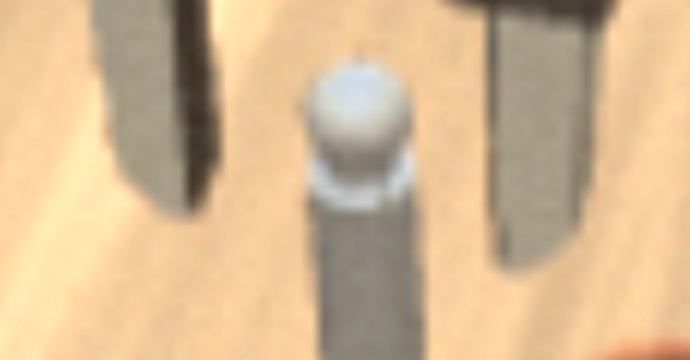

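By the side view the fingertips sit near z≈0.06, a little higher than the reading implies, but the plan position is right. I'll take a height that suits either case and close.

step_arm --steps '[{"jaw": 0.6,"translation": [-0.0035,0,0.008],"twist": [0,0,0]},{"jaw": 0.6,"translation": [-0.0035,0,0.008],"twist": [0,0,0]},{"jaw": 0.1,"translation": [-0.0035,0,0.008],"twist": [0,0,0]},{"jaw": 0.1,"translation": [-0.0035,0,0.008],"twist": [0,0,0]},{"jaw": 0.1,"translation": [-0.0035,0,0.008],"twist": [0,0,0]},{"jaw": 0.1,"translation": [-0.0035,0,0.008],"twist": [0,0,0]},{"jaw": 0.1,"translation": [-0.0035,0,0.008],"twist": [0,0,0]},{"jaw": 0.1,"translation": [-0.0035,0,0.008],"twist": [0,0,0]},{"jaw": 0.1,"translation": [-0.0035,0,0.008],"twist": [0,0,0]},{"jaw": 0.1,"translation": [-0.0035,0,0.008],"twist": [0,0,0]}]'

```text
time: 3.53
tool_pos: [0.6101, -0.0535, 0.0556]
orientation: [-0.0, 0.706, 0.708, -0.0]
wrist_force: [1.1, 0.0, 0.5]
grip_width: 0.0194
finger_force: 30.0
```

```bash
python3 -c "
from h import *
go((.61,-.0533,.15),(.5006,.1768,.15))
cv2.imwrite('pics/s2.png',cv2.cvtColor(cv2.resize(capture('side')[200:280,250:370],None,fx=6,fy=6),cv2.COLOR_RGB2BGR))"
```

```text
t 3.53 pos [ 0.6101 -0.0535  0.0556] q [-0.      0.7063  0.7079 -0.    ] F [1.1 0.  0.5] w 0.0194 f 30.0
 twist [-0.    -0.     0.003]
 to (0.61, -0.0533, 0.15) -> [ 0.0003 -0.0002 -0.1574]
 to (0.5006, 0.1768, 0.15) -> [ 0.3842 -0.1816 -0.1574]
```

View pics/s2.png

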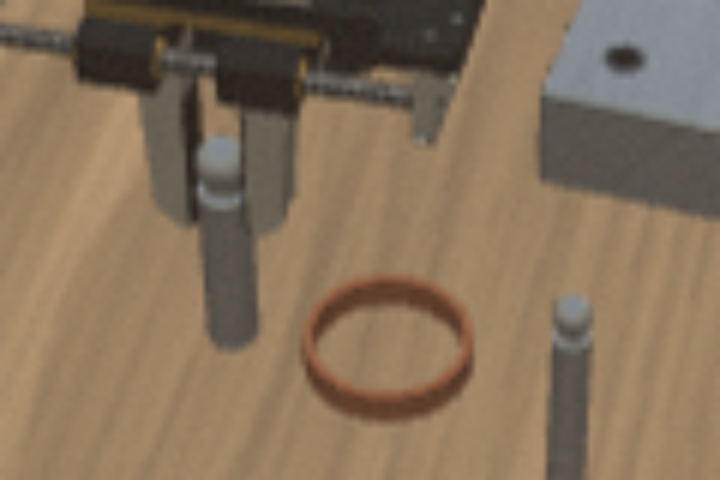

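The side view shows the thick punch held upright between the pads, with its foot at (232,340). Now lift it and carry it over hole 4.

step_arm --steps '[{"jaw": 0.1,"translation": [0,0,-0.05],"twist": [0,0,0]},{"jaw": 0.1,"translation": [0,0,-0.1],"twist": [0,0,0]},{"jaw": 0.1,"translation": [0.05,-0.024,-0.14],"twist": [0,0,0]},{"jaw": 0.1,"translation": [0.105,-0.05,-0.15],"twist": [0,0,0]},{"jaw": 0.1,"translation": [0.16,-0.076,-0.15],"twist": [0,0,0]},{"jaw": 0.1,"translation": [0.215,-0.102,-0.15],"twist": [0,0,0]},{"jaw": 0.1,"translation": [0.27,-0.128,-0.15],"twist": [0,0,0]},{"jaw": 0.1,"translation": [0.325,-0.154,-0.15],"twist": [0,0,0]},{"jaw": 0.1,"translation": [0.37,-0.175,-0.15],"twist": [0,0,0]},{"jaw": 0.1,"translation": [0.384,-0.183,-0.15],"twist": [0,0,0]}]'

```text
time: 4.42
tool_pos: [0.4973, 0.1814, 0.1451]
orientation: [-0.001, 0.704, 0.71, -0.0]
wrist_force: [-0.6, 0.1, -3.2]
grip_width: 0.0193
finger_force: 30.0
```

```bash
python3 -c "
from h import *
go((.5003,.177,.105),(.5003,.177,.066))"
```

```text
t 4.42 pos [0.4973 0.1814 0.1451] q [-1.200e-03  7.043e-01  7.099e-01 -2.000e-04] F [-0.6  0.1 -3.2] w 0.0193 f 30.0
 twist [-0.002 -0.002  0.01 ]
 to (0.5003, 0.177, 0.105) -> [-0.0075  0.0051  0.0668]
 to (0.5003, 0.177, 0.066) -> [-0.0076  0.0052  0.1318]
```

step_arm --steps '[{"jaw": 0.1,"translation": [0,0,0],"twist": [0,0,0]},{"jaw": 0.1,"translation": [0,0,0],"twist": [0,0,0]},{"jaw": 0.1,"translation": [0,0,0.02],"twist": [0,0,0]},{"jaw": 0.1,"translation": [0,0,0.04],"twist": [0,0,0]},{"jaw": 0.1,"translation": [0,0,0.06],"twist": [0,0,0]},{"jaw": 0.1,"translation": [0,0,0.06],"twist": [0,0,0]},{"jaw": 0.1,"translation": [0,0,0.06],"twist": [0,0,0]},{"jaw": 0.1,"translation": [0,0,0.06],"twist": [0,0,0]},{"jaw": 0.1,"translation": [0,0,0.06],"twist": [0,0,0]},{"jaw": 0.1,"translation": [0,0,0.06],"twist": [0,0,0]}]'

```text
time: 5.25
tool_pos: [0.5004, 0.1765, 0.1102]
orientation: [0.0, 0.706, 0.708, 0.001]
wrist_force: [0.1, -0.1, -3.2]
grip_width: 0.0188
finger_force: 30.0
```

```bash
python3 -c "
from h import *
cv2.imwrite('pics/s3.png',cv2.cvtColor(cv2.resize(capture('side')[290:410,215:355],None,fx=5,fy=5),cv2.COLOR_RGB2BGR))
go((.5003,.177,.105),(.5003,.177,.066))"
```

```text
t 5.30 pos [0.5002 0.1766 0.1101] q [2.000e-04 7.063e-01 7.079e-01 5.000e-04] F [-0.1  0.7 -1.4] w 0.0193 f 30.0
 twist [ 0.001 -0.001  0.003]
 to (0.5003, 0.177, 0.105) -> [0.0006 0.0002 0.0085]
 to (0.5003, 0.177, 0.066) -> [0.0006 0.0001 0.0735]
```

View pics/s3.png

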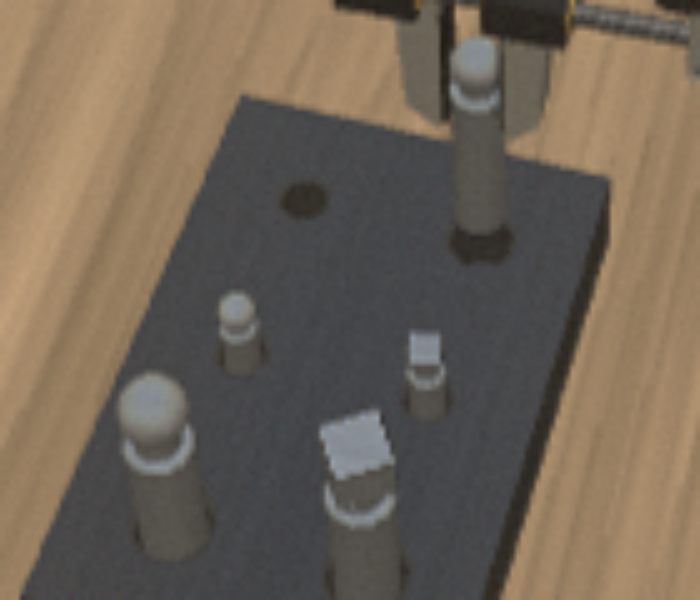

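The foot, at (480,230), sits right above the hole, at (482,242). Insert.

step_arm --steps '[{"jaw": 0.1,"translation": [0.0006,0,0.009],"twist": [0,0,0]},{"jaw": 0.1,"translation": [0.0006,0,0.017],"twist": [0,0,0]},{"jaw": 0.1,"translation": [0.0006,0,0.025],"twist": [0,0,0]},{"jaw": 0.1,"translation": [0.0006,0,0.033],"twist": [0,0,0]},{"jaw": 0.1,"translation": [0.0006,0,0.041],"twist": [0,0,0]},{"jaw": 0.1,"translation": [0.0006,0,0.049],"twist": [0,0,0]},{"jaw": 0.1,"translation": [0.0006,0,0.057],"twist": [0,0,0]},{"jaw": 0.1,"translation": [0.0006,0,0.065],"twist": [0,0,0]},{"jaw": 0.1,"translation": [0.0006,0,0.072],"twist": [0,0,0]},{"jaw": 0.1,"translation": [0.0006,0,0.072],"twist": [0,0,0]}]'

```text
time: 6.13
tool_pos: [0.4996, 0.1769, 0.0657]
orientation: [-0.0, 0.706, 0.708, -0.0]
wrist_force: [0.7, -0.6, -2.8]
grip_width: 0.0192
finger_force: 30.0
```

step_arm --steps '[{"jaw": 0.5,"translation": [0,0,0],"twist": [0,0,0]},{"jaw": 0.5,"translation": [0,0,0],"twist": [0,0,0]},{"jaw": 0.5,"translation": [0,0,0],"twist": [0,0,0]},{"jaw": 0.5,"translation": [0,0,0],"twist": [0,0,0]},{"jaw": 0.5,"translation": [0,0,-0.05],"twist": [0,0,0]},{"jaw": 0.5,"translation": [0,0,-0.11],"twist": [0,0,0]},{"jaw": 0.5,"translation": [0,0,-0.17],"twist": [0,0,0]},{"jaw": 0.5,"translation": [-0.05,-0.007,-0.18],"twist": [0,0,0]},{"jaw": 0.5,"translation": [-0.11,-0.016,-0.18],"twist": [0,0,0]},{"jaw": 0.5,"translation": [-0.17,-0.025,-0.18],"twist": [0,0,0]}]'

```text
time: 6.97
tool_pos: [0.4853, 0.075, 0.1755]
orientation: [0.001, 0.705, 0.709, 0.001]
wrist_force: [1.4, -0.4, 0.5]
grip_width: 0.0466
finger_force: 0.0
```

step_arm --steps '[{"jaw": 0.5,"translation": [-0.05,-0.007,0],"twist": [0,0,0]},{"jaw": 0.5,"translation": [-0.1,-0.014,0],"twist": [0,0,0]},{"jaw": 0.5,"translation": [-0.134,-0.019,0],"twist": [0,0,0]},{"jaw": 0.5,"translation": [-0.134,-0.019,0],"twist": [0,0,0]},{"jaw": 0.5,"translation": [-0.134,-0.019,0],"twist": [0,0,0]},{"jaw": 0.5,"translation": [-0.134,-0.019,0],"twist": [0,0,0]},{"jaw": 0.5,"translation": [-0.134,-0.019,0],"twist": [0,0,0]},{"jaw": 0.5,"translation": [-0.134,-0.019,0],"twist": [0,0,0]},{"jaw": 0.5,"translation": [-0.134,-0.019,0],"twist": [0,0,0]},{"jaw": 0.5,"translation": [-0.134,-0.019,0],"twist": [0,0,0]}]'

```text
time: 7.8
tool_pos: [0.4739, -0.0047, 0.1743]
orientation: [-0.0, 0.706, 0.708, -0.0]
wrist_force: [0.1, 0.5, 0.3]
grip_width: 0.0464
finger_force: 0.0
```

```bash
python3 -c "
from h import *
s=capture('side');t=capture('top')
cv2.imwrite('pics/s4.png',cv2.cvtColor(cv2.resize(np.hstack([s[290:410,215:355],t[200:320,120:330]]),None,fx=2.2,fy=2.2),cv2.COLOR_RGB2BGR))
go((.4736,-.0052,.058))
h=cv2.cvtColor(s,cv2.COLOR_RGB2HSV);m=((h[...,1]<70)&(h[...,2]>60)).astype(np.uint8)
for c in cv2.findContours(m,cv2.RETR_EXTERNAL,cv2.CHAIN_APPROX_NONE)[0]:
    x,y,w,hh=cv2.boundingRect(c)
    if 40<cv2.contourArea(c)<800 and 220<x<380 and 200<y<420: print('grey',cv2.contourArea(c),(x,y,w,hh))
print(proj('side',(.5005,.177,.1)))
print(proj('side',(.5005,.177,.12)))"
```

```text
t 7.90 pos [ 0.4739 -0.0051  0.1743] q [ 0.      0.706   0.7082 -0.    ] F [ 0.6  0.3 -0. ] w 0.0470 f 0.0
 twist [-0.     0.     0.004]
 to (0.4736, -0.0052, 0.058) -> [-0.0002 -0.0005  0.1938]
grey 179.0 (341, 249, 8, 35)
[310.74177758 318.86578108]
[310.59526592 312.04322679]
```

step_arm --steps '[{"jaw": 0.5,"translation": [0,0,0.05],"twist": [0,0,0]},{"jaw": 0.5,"translation": [0,0,0.1],"twist": [0,0,0]},{"jaw": 0.5,"translation": [0,0,0.15],"twist": [0,0,0]},{"jaw": 0.5,"translation": [0,0,0.18],"twist": [0,0,0]},{"jaw": 0.5,"translation": [0,0,0.194],"twist": [0,0,0]},{"jaw": 0.5,"translation": [0,0,0.194],"twist": [0,0,0]},{"jaw": 0.5,"translation": [0,0,0.194],"twist": [0,0,0]},{"jaw": 0.06,"translation": [0,0,0.194],"twist": [0,0,0]},{"jaw": 0.06,"translation": [0,0,0.194],"twist": [0,0,0]},{"jaw": 0.06,"translation": [0,0,0.194],"twist": [0,0,0]}]'

```text
time: 8.73
tool_pos: [0.4745, -0.0053, 0.059]
orientation: [0.001, 0.706, 0.708, 0.001]
wrist_force: [0.1, -0.3, 0.4]
grip_width: 0.0308
finger_force: 0.0
```

step_arm --steps '[{"jaw": 0.06,"translation": [0,0,0],"twist": [0,0,0]},{"jaw": 0.06,"translation": [0,0,0],"twist": [0,0,0]},{"jaw": 0.06,"translation": [0,0,0],"twist": [0,0,0]},{"jaw": 0.06,"translation": [0,0,0],"twist": [0,0,0]},{"jaw": 0.06,"translation": [0,0,0],"twist": [0,0,0]},{"jaw": 0.06,"translation": [0,0,0],"twist": [0,0,0]},{"jaw": 0.06,"translation": [0,0,0],"twist": [0,0,0]},{"jaw": 0.06,"translation": [0,0,0],"twist": [0,0,0]},{"jaw": 0.06,"translation": [0,0,-0.02],"twist": [0,0,0]},{"jaw": 0.06,"translation": [0,0,-0.04],"twist": [0,0,0]}]'

```text
time: 9.57
tool_pos: [0.4733, -0.0055, 0.0818]
orientation: [-0.001, 0.706, 0.708, -0.001]
wrist_force: [-0.0, 0.1, -1.2]
grip_width: 0.0131
finger_force: 30.0
```

```bash
python3 -c "
from h import *
go((.5706,.175,.155),(.5706,.175,.115))"
```

```text
t 9.57 pos [ 0.4733 -0.0055  0.0818] q [-5.000e-04  7.063e-01  7.079e-01 -6.000e-04] F [-0.   0.1 -1.2] w 0.0131 f 30.0
 twist [-0.002  0.     0.003]
 to (0.5706, 0.175, 0.155) -> [ 0.3005  0.1626 -0.1224]
 to (0.5706, 0.175, 0.115) -> [ 0.3005  0.1627 -0.0557]
```

step_arm --steps '[{"jaw": 0.06,"translation": [0,0,-0.04],"twist": [0,0,0]},{"jaw": 0.06,"translation": [0.03,0.017,-0.072],"twist": [0,0,0]},{"jaw": 0.06,"translation": [0.08,0.043,-0.072],"twist": [0,0,0]},{"jaw": 0.06,"translation": [0.13,0.07,-0.072],"twist": [0,0,0]},{"jaw": 0.06,"translation": [0.18,0.097,-0.072],"twist": [0,0,0]},{"jaw": 0.06,"translation": [0.23,0.124,-0.072],"twist": [0,0,0]},{"jaw": 0.06,"translation": [0.27,0.146,-0.072],"twist": [0,0,0]},{"jaw": 0.06,"translation": [0.3,0.162,-0.072],"twist": [0,0,0]},{"jaw": 0.06,"translation": [0.3,0.162,-0.072],"twist": [0,0,0]},{"jaw": 0.06,"translation": [0.3,0.162,-0.072],"twist": [0,0,0]}]'

```text
time: 10.4
tool_pos: [0.5704, 0.1758, 0.1245]
orientation: [-0.0, 0.705, 0.709, -0.0]
wrist_force: [-0.8, 0.3, -1.2]
grip_width: 0.0136
finger_force: 30.0
```

step_arm --steps '[{"jaw": 0.06,"translation": [0,0,0],"twist": [0,0,0]},{"jaw": 0.06,"translation": [0,0,0],"twist": [0,0,0]},{"jaw": 0.06,"translation": [0,0,0],"twist": [0,0,0]},{"jaw": 0.06,"translation": [0,0,0],"twist": [0,0,0]},{"jaw": 0.06,"translation": [0,0,0],"twist": [0,0,0]},{"jaw": 0.06,"translation": [0,0,0],"twist": [0,0,0]},{"jaw": 0.06,"translation": [0,0,0],"twist": [0,0,0]},{"jaw": 0.06,"translation": [0,0,0],"twist": [0,0,0]},{"jaw": 0.06,"translation": [0,0,0],"twist": [0,0,0]},{"jaw": 0.06,"translation": [0,0,0],"twist": [0,0,0]}]'

```text
time: 11.23
tool_pos: [0.5706, 0.1748, 0.1252]
orientation: [0.0, 0.706, 0.708, 0.0]
wrist_force: [-0.4, -0.0, -1.4]
grip_width: 0.0132
finger_force: 30.0
```

```bash
python3 -c "
from h import *
s=capture('side')
cv2.imwrite('pics/s5.png',cv2.cvtColor(cv2.resize(s[290:410,215:355],None,fx=5,fy=5),cv2.COLOR_RGB2BGR))
go((.5706,.175,.068))
print((proj('side',(.5706,.175,.067))-[215,290])*5,(proj('side',(.5706,.175,.16))-[215,290])*5,(proj('side',(.5005,.177,.1))-[215,290])*5)"
```

```text
t 11.28 pos [0.5706 0.1748 0.1251] q [0.     0.7062 0.708  0.    ] F [0.8 0.6 0.3] w 0.0132 f 30.0
 twist [0.    0.    0.003]
 to (0.5706, 0.175, 0.068) -> [ 0.0003 -0.0001  0.0952]
[298.84412822 158.3943911 ] [282.94622407  -1.65930952] [478.70888792 144.32890541]
```

View pics/s5.png

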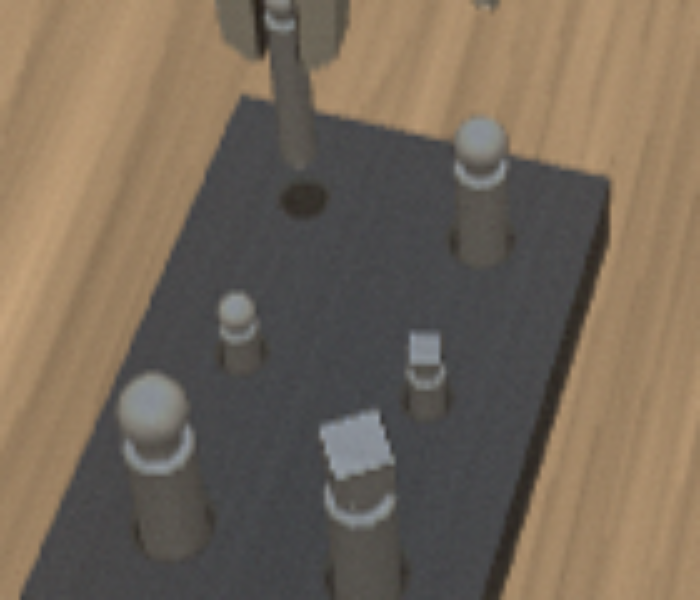

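That view, my tenth, shows the thick punch home (head at (482,143), predicted (479,144)) and the thin punch's foot at (297,165), lined up with its hole. Insert it.

step_arm --steps '[{"jaw": 0.06,"translation": [0,0,0.015],"twist": [0,0,0]},{"jaw": 0.06,"translation": [0,0,0.03],"twist": [0,0,0]},{"jaw": 0.06,"translation": [0,0,0.04],"twist": [0,0,0]},{"jaw": 0.06,"translation": [0,0,0.05],"twist": [0,0,0]},{"jaw": 0.06,"translation": [0,0,0.06],"twist": [0,0,0]},{"jaw": 0.06,"translation": [0,0,0.07],"twist": [0,0,0]},{"jaw": 0.06,"translation": [0,0,0.08],"twist": [0,0,0]},{"jaw": 0.06,"translation": [0,0,0.088],"twist": [0,0,0]},{"jaw": 0.06,"translation": [0,0,0.094],"twist": [0,0,0]},{"jaw": 0.06,"translation": [0,0,0.094],"twist": [0,0,0]}]'

```text
time: 12.12
tool_pos: [0.5707, 0.1748, 0.0684]
orientation: [-0.0, 0.706, 0.708, -0.0]
wrist_force: [-0.6, 0.4, -0.9]
grip_width: 0.0133
finger_force: 30.0
```

step_arm --steps '[{"jaw": 0.45,"translation": [0,0,0],"twist": [0,0,0]},{"jaw": 0.45,"translation": [0,0,0],"twist": [0,0,0]},{"jaw": 0.45,"translation": [0,0,0],"twist": [0,0,0]},{"jaw": 0.45,"translation": [0,0,0],"twist": [0,0,0]},{"jaw": 0.45,"translation": [0,0,-0.05],"twist": [0,0,0]},{"jaw": 0.45,"translation": [0,0,-0.1],"twist": [0,0,0]},{"jaw": 0.45,"translation": [0,0,-0.16],"twist": [0,0,0]},{"jaw": 0.45,"translation": [0,0,-0.22],"twist": [0,0,0]},{"jaw": 0.45,"translation": [0.05,0.002,-0.22],"twist": [0,0,0]},{"jaw": 0.45,"translation": [0.1,0.004,-0.22],"twist": [0,0,0]}]'

```text
time: 12.95
tool_pos: [0.5745, 0.2341, 0.204]
orientation: [0.001, 0.708, 0.707, 0.002]
wrist_force: [0.6, 0.2, -0.3]
grip_width: 0.0416
finger_force: 0.0
```

step_arm --steps '[{"jaw": 0.45,"translation": [0.05,0.001,0],"twist": [0,0,0]},{"jaw": 0.45,"translation": [0.1,0.003,0],"twist": [0,0,0]},{"jaw": 0.45,"translation": [0.133,0.004,0],"twist": [0,0,0]},{"jaw": 0.45,"translation": [0.133,0.004,0],"twist": [0,0,0]},{"jaw": 0.45,"translation": [0.133,0.004,0],"twist": [0,0,0]},{"jaw": 0.45,"translation": [0.133,0.004,0],"twist": [0,0,0]},{"jaw": 0.45,"translation": [0.133,0.004,0],"twist": [0,0,0]},{"jaw": 0.45,"translation": [0.133,0.004,0],"twist": [0,0,0]},{"jaw": 0.45,"translation": [0.133,0.004,0],"twist": [0,0,0]},{"jaw": 0.45,"translation": [0.133,0.004,0],"twist": [0,0,0]}]'

```text
time: 13.78
tool_pos: [0.5753, 0.3139, 0.2009]
orientation: [0.0, 0.707, 0.708, 0.0]
wrist_force: [-0.3, 0.1, -0.8]
grip_width: 0.0418
finger_force: 0.0
```

```bash
python3 -c "
from h import *
s=capture('side')
go((.5752,.3146,.068),(.5752,.3146,.064));print(bot.read_state()['joint_positions'].round(2))
# thin head check: circle near predicted head
p=proj('side',(.5706,.175,.103));c=s[int(p[1])-12:int(p[1])+12,int(p[0])-12:int(p[0])+12]
g=cv2.cvtColor(c,cv2.COLOR_RGB2HSV);m=((g[...,2]>95)&(g[...,1]<60)).astype(np.uint8);n,l,st,ce=cv2.connectedComponentsWithStats(m)
print(p.round(1),[(st[i].tolist(),(ce[i]+p.astype(int)-12).round(1).tolist()) for i in range(1,n)])"
```

```text
t 13.83 pos [0.5753 0.3141 0.2009] q [0.000e+00 7.066e-01 7.077e-01 1.000e-04] F [ 0.2  0.1 -0.1] w 0.0414 f 0.0
 twist [ 0.    -0.     0.002]
 to (0.5752, 0.3146, 0.068) -> [ 9.000e-04 -1.000e-04  2.215e-01]
 to (0.5752, 0.3146, 0.064) -> [ 9.000e-04 -1.000e-04  2.282e-01]
[-0.88  0.56  0.45  1.8  -0.31  0.85 -0.28]
[273.6 309.8] [([5, 13, 1, 1, 1], [266.0, 310.0]), ([7, 13, 2, 1, 2], [268.5, 310.0]), ([4, 16, 1, 1, 1], [265.0, 313.0]), ([0, 18, 23, 6, 43], [270.9, 318.9])]
```

step_arm --steps '[{"jaw": 0.45,"translation": [0,0,0.05],"twist": [0,0,0]},{"jaw": 0.45,"translation": [0,0,0.1],"twist": [0,0,0]},{"jaw": 0.45,"translation": [0,0,0.15],"twist": [0,0,0]},{"jaw": 0.45,"translation": [0,0,0.19],"twist": [0,0,0]},{"jaw": 0.45,"translation": [0,0,0.215],"twist": [0,0,0]},{"jaw": 0.45,"translation": [0,0,0.222],"twist": [0,0,0]},{"jaw": 0.45,"translation": [0,0,0.222],"twist": [0,0,0]},{"jaw": 0.15,"translation": [0,0,0.222],"twist": [0,0,0]},{"jaw": 0.15,"translation": [0,0,0.222],"twist": [0,0,0]},{"jaw": 0.15,"translation": [0,0,0.222],"twist": [0,0,0]}]' --newtons 55

```text
time: 14.67
tool_pos: [0.5758, 0.315, 0.0689]
orientation: [0.0, 0.706, 0.708, 0.001]
wrist_force: [0.1, 0.7, 0.0]
grip_width: 0.0261
finger_force: 0.0
```

step_arm --steps '[{"jaw": 0.15,"translation": [0,0,0],"twist": [0,0,0]},{"jaw": 0.15,"translation": [0,0,0],"twist": [0,0,0]},{"jaw": 0.15,"translation": [0,0,0],"twist": [0,0,0]},{"jaw": 0.15,"translation": [0,0,0],"twist": [0,0,0]},{"jaw": 0.15,"translation": [0,0,0],"twist": [0,0,0]},{"jaw": 0.15,"translation": [0,0,0],"twist": [0,0,0]},{"jaw": 0.15,"translation": [0,0,0],"twist": [0,0,0]},{"jaw": 0.15,"translation": [0,0,0],"twist": [0,0,0]},{"jaw": 0.15,"translation": [0,0,0],"twist": [0,0,0]},{"jaw": 0.15,"translation": [0,0,0],"twist": [0,0,0]}]'

```text
time: 15.5
tool_pos: [0.5755, 0.315, 0.0688]
orientation: [-0.0, 0.706, 0.708, 0.001]
wrist_force: [-1.5, -0.1, 6.6]
grip_width: 0.0229
finger_force: 55.0
```

```bash
python3 -c "
from h import *
s=capture('side');go((.575,.3146,.25))
b=cv2.cvtColor(cv2.imread('pics/side0.png'),cv2.COLOR_BGR2RGB)
for nm,h,r in(('thin',(.5706,.175),.007),('thick',(.5005,.177),.01)):
    d=(cv2.absdiff(s,b).max(2)>25).astype(np.uint8);a=proj('side',(*h,.11)).astype(int);e=proj('side',(*h,.042)).astype(int)
    x0,y0=a[0]-12,a[1]-14;n,l,st,ce=cv2.connectedComponentsWithStats(d[y0:e[1]+12,x0:e[0]+14])
    print(nm,'pred top',a,'mouth',e,[(st[i,0]+x0,st[i,1]+y0,st[i,2],st[i,3],st[i,4]) for i in range(1,n) if st[i,4]>15])"
```

```text
t 15.55 pos [0.5755 0.315  0.0688] q [-0.      0.7062  0.708   0.0008] F [-2.  -0.3  7.8] w 0.0228 f 55.0
 twist [ 0.001 -0.001  0.003]
 to (0.575, 0.3146, 0.25) -> [-3.000e-04 -4.000e-04 -3.021e-01]
thin pred top [273 307] mouth [275 329] [(np.int64(261), np.int64(302), np.int32(8), np.int32(30), np.int32(125)), (np.int64(270), np.int64(305), np.int32(8), np.int32(12), np.int32(57)), (np.int64(272), np.int64(326), np.int32(7), np.int32(8), np.int32(40)), (np.int64(270), np.int64(337), np.int32(13), np.int32(4), np.int32(31))]
thick pred top [310 315] mouth [311 337] [(np.int64(306), np.int64(314), np.int32(11), np.int32(14), np.int32(107)), (np.int64(306), np.int64(333), np.int32(11), np.int32(10), np.int32(83)), (np.int64(301), np.int64(337), np.int32(4), np.int32(12), np.int32(18))]
```

Both inserts check out. Draw the ball punch straight up.

step_arm --steps '[{"jaw": 0.15,"translation": [0,0,-0.02],"twist": [0,0,0]},{"jaw": 0.15,"translation": [0,0,-0.05],"twist": [0,0,0]},{"jaw": 0.15,"translation": [0,0,-0.08],"twist": [0,0,0]},{"jaw": 0.15,"translation": [0,0,-0.12],"twist": [0,0,0]},{"jaw": 0.15,"translation": [0,0,-0.16],"twist": [0,0,0]},{"jaw": 0.15,"translation": [0,0,-0.2],"twist": [0,0,0]},{"jaw": 0.15,"translation": [0,0,-0.24],"twist": [0,0,0]},{"jaw": 0.15,"translation": [0,0,-0.28],"twist": [0,0,0]},{"jaw": 0.15,"translation": [0,0,-0.32],"twist": [0,0,0]},{"jaw": 0.15,"translation": [0,0,-0.32],"twist": [0,0,0]}]'

```text
time: 16.38
tool_pos: [0.5769, 0.3149, 0.2649]
orientation: [0.001, 0.706, 0.708, 0.003]
wrist_force: [0.4, -0.4, -3.9]
grip_width: 0.0228
finger_force: 55.0
```

step_arm --steps '[{"jaw": 0.15,"translation": [-0.03,0.004,0],"twist": [0,0,0]},{"jaw": 0.15,"translation": [-0.08,0.01,0],"twist": [0,0,0]},{"jaw": 0.15,"translation": [-0.14,0.017,0],"twist": [0,0,0]},{"jaw": 0.15,"translation": [-0.2,0.024,0],"twist": [0,0,0]},{"jaw": 0.15,"translation": [-0.26,0.032,0],"twist": [0,0,0]},{"jaw": 0.15,"translation": [-0.32,0.04,0],"twist": [0,0,0]},{"jaw": 0.15,"translation": [-0.38,0.047,0],"twist": [0,0,0]},{"jaw": 0.15,"translation": [-0.44,0.054,0],"twist": [0,0,0]},{"jaw": 0.15,"translation": [-0.48,0.059,0],"twist": [0,0,0]},{"jaw": 0.15,"translation": [-0.5,0.062,0],"twist": [0,0,0]}]'

```text
time: 17.22
tool_pos: [0.6123, 0.0099, 0.2593]
orientation: [0.0, 0.708, 0.706, -0.001]
wrist_force: [-0.2, -0.1, -3.7]
grip_width: 0.0231
finger_force: 55.0
```

```bash
python3 -c "
from h import *
go((.6465,-.264,.26));print(bot.read_state()['joint_positions'].round(2))"
```

```text
t 17.22 pos [0.6123 0.0099 0.2593] q [ 4.000e-04  7.080e-01  7.062e-01 -8.000e-04] F [-0.2 -0.1 -3.7] w 0.0231 f 55.0
 twist [-0.001  0.002 -0.003]
 to (0.6465, -0.264, 0.26) -> [-0.4564  0.0581 -0.0005]
[-0.46  0.45  0.51  1.84 -0.26  0.92  0.17]
```

step_arm --steps '[{"jaw": 0.15,"translation": [-0.05,0.006,0],"twist": [0,0,0]},{"jaw": 0.15,"translation": [-0.11,0.014,0],"twist": [0,0,0]},{"jaw": 0.15,"translation": [-0.17,0.022,0],"twist": [0,0,0]},{"jaw": 0.15,"translation": [-0.23,0.03,0],"twist": [0,0,0]},{"jaw": 0.15,"translation": [-0.29,0.038,0],"twist": [0,0,0]},{"jaw": 0.15,"translation": [-0.35,0.046,0],"twist": [0,0,0]},{"jaw": 0.15,"translation": [-0.4,0.052,0],"twist": [0,0,0]},{"jaw": 0.15,"translation": [-0.44,0.056,0],"twist": [0,0.08,0]},{"jaw": 0.15,"translation": [-0.456,0.058,0],"twist": [0,0.17,0]},{"jaw": 0.15,"translation": [-0.456,0.058,0],"twist": [0,0.25,0]}]'

```text
time: 18.05
tool_pos: [0.648, -0.2616, 0.2589]
orientation: [-0.07, 0.704, 0.704, 0.07]
wrist_force: [-0.3, -0.7, -3.1]
grip_width: 0.0231
finger_force: 55.0
```

```bash
python3 -c "
from h import *
go((.6465,-.264,.26));print(bot.read_state()['joint_positions'].round(2))"
```

```text
t 18.05 pos [ 0.648  -0.2616  0.2589] q [-0.07    0.7037  0.7036  0.0698] F [-0.3 -0.7 -3.1] w 0.0231 f 55.0
 twist [-0.    -0.252 -0.   ]
 to (0.6465, -0.264, 0.26) -> [-0.0035 -0.0025 -0.0026]
[ 0.15  0.59  0.41  1.57 -0.44  1.16  0.71]
```

step_arm --steps '[{"jaw": 0.15,"translation": [0,0,0],"twist": [0,-0.1,0]},{"jaw": 0.15,"translation": [0,0,0],"twist": [0,-0.2,0]},{"jaw": 0.15,"translation": [0,0,0],"twist": [0,-0.3,0]},{"jaw": 0.15,"translation": [0,0,0],"twist": [0,-0.4,0]},{"jaw": 0.15,"translation": [0,0,0],"twist": [0,-0.5,0]},{"jaw": 0.15,"translation": [0,0,0],"twist": [0,-0.6,0]},{"jaw": 0.15,"translation": [0,0,0],"twist": [0,-0.7,0]},{"jaw": 0.15,"translation": [0,0,0],"twist": [0,-0.8,0]},{"jaw": 0.15,"translation": [0,0,0],"twist": [0,-0.9,0]},{"jaw": 0.15,"translation": [0,0,0],"twist": [0,-1,0]}]'

```text
time: 18.88
tool_pos: [0.6487, -0.2571, 0.2592]
orientation: [0.207, 0.675, 0.678, -0.205]
wrist_force: [-1.0, -1.3, -4.9]
grip_width: 0.0225
finger_force: 55.0
```

```bash
python3 -c "
from h import *
go((.6465,-.264,.26));print(bot.read_state()['joint_positions'].round(2))"
```

```text
t 18.88 pos [ 0.6487 -0.2571  0.2592] q [ 0.2066  0.6752  0.6778 -0.2052] F [-1.  -1.3 -4.9] w 0.0225 f 55.0
 twist [0.003 0.752 0.005]
 to (0.6465, -0.264, 0.26) -> [-0.0103 -0.0037  0.0054]
[-0.52  0.67  0.87  1.82  0.12  0.72  0.12]
```

step_arm --steps '[{"jaw": 0.15,"translation": [0,0,0],"twist": [0,-0.05,0]},{"jaw": 0.15,"translation": [0,0,0],"twist": [0,-0.1,0]},{"jaw": 0.15,"translation": [0,0,0],"twist": [0,-0.15,0]},{"jaw": 0.15,"translation": [0,0,0],"twist": [0,-0.2,0]},{"jaw": 0.15,"translation": [0,0,0],"twist": [0,-0.22,0]},{"jaw": 0.15,"translation": [0,0,0],"twist": [0,-0.22,0]},{"jaw": 0.15,"translation": [0,0,0],"twist": [0,-0.22,0]},{"jaw": 0.15,"translation": [0,0,0],"twist": [0,-0.22,0]},{"jaw": 0.15,"translation": [0,0,0],"twist": [0,-0.22,0]},{"jaw": 0.15,"translation": [0,0,0],"twist": [0,-0.22,0]}]'

```text
time: 19.72
tool_pos: [0.6483, -0.2595, 0.26]
orientation: [0.263, 0.656, 0.657, -0.262]
wrist_force: [-0.5, -0.3, -4.1]
grip_width: 0.0229
finger_force: 55.0
```

step_arm --steps '[{"jaw": 0.15,"translation": [0,0,0],"twist": [0,0,0]},{"jaw": 0.15,"translation": [0,0,0],"twist": [0,0,0]},{"jaw": 0.15,"translation": [0,0,0],"twist": [0,0,0]},{"jaw": 0.15,"translation": [0,0,0],"twist": [0,0,0]},{"jaw": 0.15,"translation": [0,0,0],"twist": [0,0,0]},{"jaw": 0.15,"translation": [0,0,0],"twist": [0,0,0]},{"jaw": 0.15,"translation": [0,0,0],"twist": [0,0,0]},{"jaw": 0.15,"translation": [0,0,0],"twist": [0,0,0]},{"jaw": 0.15,"translation": [0,0,0],"twist": [0,0,0]},{"jaw": 0.15,"translation": [0,0,0],"twist": [0,0,0]}]'

```text
time: 20.55
tool_pos: [0.6485, -0.2588, 0.2595]
orientation: [0.263, 0.656, 0.657, -0.263]
wrist_force: [-0.6, 0.3, -3.6]
grip_width: 0.0228
finger_force: 55.0
```

```bash
python3 -c "
from h import *
s=bot.read_state();go((.6465,-.264,.26));print(s['joint_positions'].round(2),abs(s['joint_velocities']).max().round(4))
im=capture('side');b=cv2.cvtColor(cv2.imread('pics/side0.png'),cv2.COLOR_BGR2RGB)
d=cv2.absdiff(im,b).max(2)
print('TCP px',proj('side',s['tool_pos']).round(0))
for nm,(x,y,z) in dict(bangle=(.55,-.054,.007),sq=(.5055,.317,.113),sa=(.573,.2445,.067),sb=(.503,.247,.067)).items():
    u,v=proj('side',(x,y,z)).astype(int);print(nm,(d[v-12:v+12,u-12:u+12]>40).sum())
h=cv2.cvtColor(im,cv2.COLOR_RGB2HSV)
for nm,hh in(('thin',(.5706,.175)),('thick',(.5005,.177))):
    a=proj('side',(*hh,.11)).astype(int);x0,y0=a[0]-12,a[1]-14;n,l,st,ce=cv2.connectedComponentsWithStats((d[y0:y0+46,x0:x0+26]>25).astype(np.uint8))
    print(nm,a,[(int(st[i,0]+x0),int(st[i,1]+y0),int(st[i,2]),int(st[i,3])) for i in range(1,n) if st[i,4]>15])"
```

```text
t 20.55 pos [ 0.6485 -0.2588  0.2595] q [ 0.2632  0.6556  0.6572 -0.2626] F [-0.6  0.3 -3.6] w 0.0228 f 55.0
 twist [0.001 0.97  0.003]
 to (0.6465, -0.264, 0.26) -> [-0.0068 -0.0033  0.0054]
[-0.63  0.77  1.    1.87  0.2   0.66  0.  ] 0.0024
TCP px [292. 106.]
bangle 0
sq 0
sa 0
sb 0
thin [273 307] [(270, 306, 8, 10), (272, 327, 7, 6)]
thick [310 315] [(306, 313, 11, 15), (306, 333, 10, 10)]
```

```bash
python3 -c "
from rig import bot
print(bot.hand_in())"
```

```text
the job is handed in; nothing more can be done
None
```

I put both loose punches home in their own holes and released them, then handed in holding the ball punch ball end up over the mat, leaning about 44°, its middle about 0.26 m above the bench; the result wasn't reported back.

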